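Fit the filter funnel and start the pump

TASK

Pick up the wider of the two steel filter funnels and gently push it, collar end down, fully home onto the thick spigot of the filtration manifold. Then, with the funnel seated, press the vacuum pump's start button fully down and release it. Do not drop or ram the funnel, and leave the narrow funnel and the small sample jar where they stand.

Things in the scene. Friction and masses are not known exactly. Their poses are not given: they have to be found in the camera images.
- wide_funnel: The wide filter funnel: a loose straight steel tube, open at both ends, 120 mm tall, 0.28 kg nominal; outer diameter 54 mm, with a collar of 64 mm diameter on its lowest 20 mm; bore 46 mm all the way through. It stands upright on the bench, collar down. Origin: centre of the underside (collar end); z up along the tube.
- narrow_funnel: The narrow filter funnel, not to be used: same style, 100 mm tall, outer diameter 36 mm, collar 46 mm on the lowest 20 mm, bore 28 mm. Stands upright near the wide one; which of the two is nearer the robot varies. Origin: centre of the underside, z up.
- manifold: The filtration manifold, fixed to the bench: an aluminium block on a rubber foot, 90 mm (its x) by 240 mm (its y), top face 45 mm above the bench, with two upright steel spigots on top, 120 mm apart along its y. Origin: centre of the underside. Stands left or right of the robot's midline; it swaps sides with the pump.
- thick_spigot (a point): Base centre of the thick spigot, on the block's top face 45 mm above the bench, where the seated funnel's underside rests. z up along the spigot. The spigot is 43 mm in diameter and 36 mm tall; its top 6 mm taper to 33 mm diameter. The wide funnel fits it with 1.5 mm clearance all round.
- thin_spigot (a point): Base centre of the other, thin spigot (25 mm diameter, 36 mm tall, top 6 mm tapered), not to be used.
- pump: The vacuum pump, fixed to the bench: white box 150 x 150 mm, top 90 mm above the bench, with the start button on top and a flat round gauge 2 to 3 mm high. Origin: centre of the underside; its front with the grille faces its -x.
- start_button_top (a point): Centre of the top of the start button: a round black push cap of 36 mm diameter in a bare metal housing on the pump's top; it moves straight down.
- start_button (a joint): Travel of the start button in m: 0 released, 0.006 fully down; sprung, about 5 N when fully down.
- sample_vial: Bystander: small sample jar with a white cap, 32 mm diameter, 65 mm tall, standing beyond the funnels. Origin: centre of the underside.
There are look-alikes about, which are no part of the job. Leave any pink look-alike of the pump alone.

How it is judged (in metres and radians):
On the way, in this order (a step that is already met when the one before it is completed fails the run):
1. the wide funnel is fully home on the thick spigot (horizontal distance between wide_funnel and thick_spigot below 0.004 m and z of wide_funnel in the frame of thick_spigot between -0.004 and 0.004 m and angle between the z axis of wide_funnel and the z axis of thick_spigot, either way round below 0.05 rad), for 0.2 s.
2. then the start button is pressed fully down (all of step 1 and value of joint start_button above 0.005 m), for 0.05 s.
At the end, for the whole second after the job is handed in: The wide funnel rests still and released on the thick spigot, collar down: its underside within 4 mm of the block's top face and 4 mm of the spigot's axis, tilted under 0.05 rad; the start button is back up (under 1 mm) (all of step 1 and value of joint start_button below 0.001 m and linear speed of wide_funnel below 0.01 m/s); the robot touches nothing.
It fails at once if the start button is pressed (over 4 mm) while the wide funnel is not home (value of joint start_button above 0.004 m and not (horizontal distance between wide_funnel and thick_spigot below 0.004 m and z of wide_funnel in the frame of thick_spigot between -0.004 and 0.004 m and angle between the z axis of wide_funnel and the z axis of thick_spigot, either way round below 0.05 rad)).
It fails at once if the wide funnel is dropped: out of the fingers it falls faster than 0.4 m/s, a fall of about 8 mm (contact force between wide_funnel and the fingers below 0.05 N and linear speed of wide_funnel above 0.4 m/s).
It fails at once if the funnel is rammed onto the manifold (over 60 N) (contact force between wide_funnel and manifold above 60 N).
It fails at once if the narrow funnel or the sample jar is moved by more than 30 mm (distance of any of narrow_funnel, sample_vial from where it was at the start of the episode above 0.03 m).
It also fails if it takes over 56 s, if anything falls off the work surface, if the arm or the gripper's body presses on something with over 40 N, if the wrist force passes 120 N, or if a joint passes its speed limit or range.

ROBOT

A 6-joint arm with a two-finger parallel gripper is mounted at the origin on the work surface. World frame = base frame: x ahead of the robot, y to its left, z up, the work surface at z = 0. Lengths are in m, angles in degrees, forces in N, time in s.
With the tool pointing down it reaches from about 0.4 to 0.825 m from the base axis. Payload 7 kg.
Tool frame: the origin (TCP) lies on the centre line of the jaws, within the pads' length; the fingertips stand 19 mm ahead of it and the grasp point (between the pads) is the TCP; z points along the fingers, y is the line along which they close (so a half turn about z gives the same grasp; the last joint's range is limited). The gripper opens to 88 mm and grips with 3 to 60 N. Pads are 19 mm wide; open, the fingers measure 130 mm over their backs; the gripper's body (78 mm by 193 mm) begins 47 mm behind the grasp point.
Start: joints at [-55.628, 20.546, 0.682, 0, -70.136, -16.507], TCP at [0.207, -0.642, 0.246] pointing down, gripper open.
Joint ranges: [-176.03, 176.03], [-82.01, 121.73], [-58.28, 71.71], [-173.87, 95.51], [-174.79, -0.11], [-173.66, 173.66]. Speed limits (degrees/s): [136.94, 136.94, 172.46, 180, 180, 180].

INTERFACE

Orientations are given as [roll, pitch, yaw] about the fixed x, y, z axes, in that order (R = Rz(yaw) Ry(pitch) Rx(roll)).
In Python, from plant import ctrl gives the robot as it stands.
- The arm moves only by the tool move_arm, never from a script. Its argument "motion" is a list of rows, each a list of 3 entries, a list of its own where there are three numbers: the shift along the tool's x, y, z in mm, then the turn, a rotation vector about the tool's x, y, z in degrees, then the closure, from 0 (fully open) to 1 (shut). A call has 1 to 10 rows; each row is the pose to reach, as a shift and turn from the pose commanded when the call began, along the tool's axes at that moment; what a row does not reach only later rows make up. A row lasts 1/12 s, in which the tool goes at most 41.7 mm and 7.16 degrees, less where a joint would pass 70% of its speed; a pose out of reach is approached as far as the arm can. A call with a gripper value outside its range is refused whole. The fingers move at their own pace and stop on an object; the grip force is fixed at half the most. Time passes only in rows, so rows that repeat a pose let the fingers close. It gives the time, the measured TCP pose, the force, the opening and the grip force at its end, in the units of the state.
- ctrl.get_obs(): the state, without advancing time (a new reading comes with each control period).
- ctrl.snapshot(name): name is "scene" or "top" or "wrist"; returns a dict with "color" (384x512x3 uint8, blue, green, red), "camera_matrix" (3x3 intrinsics, pixels), "k1" (the pictures are not rectified: a ray, as slopes to the right and down, at radius r is drawn at 1 + k1 r^2 times it, then the intrinsics apply), "cam_to_world" (4x4, takes a point from camera to world coordinates). Camera axes: x right, y up, looking along -z (the intrinsics and any distortion apply to the point x, -y, -z); pixel columns grow to the right and rows downward; lengths in m; the calibration is good to about 2 mm. A picture is of the moment at which its call begins. There is no depth.
- ctrl.close_job(): hands the job in; it is judged then, once.
The state is a dict: "clock": time; "joint_pos": joint angles; "qvel": joint speeds; "tau": joint torques, N m; "tool_pos": TCP position; "orientation": TCP orientation; "force": force on the tool from outside, world axes, zero at the start; "moment": the same for the moment, N m; "opening": finger opening in m; "gripper_force": force on a finger pad.
Only numpy, scipy, OpenCV 4.12 (cv2) and the standard library are available. Lean on these libraries where they do the work, as an engineer would, in place of code of your own. Each camera call takes 0.05 s, during which the arm holds its last target. There are 200 camera calls.

## Working session

There is one attempt and no reset: what is moved stays moved. The work goes in short steps, Python scripts to look and compute and a tool call to move; the robot and the scene stay as the last step left them, time stands still between calls to the robot, and variables do not carry over. Pictures are saved under pics/ and viewed, at most 10 in all, crops included, and the job is handed in when it is done.

Besides the shell and the picture viewer there is one more tool, called after "Emit:" in YAML: its name, and indented under it one key for each argument. move_arm: Moves the arm, as the interface text tells. Its arguments: {"type":"object","properties":{"motion":{"type":"array"}},"required":["motion"]}

```bash
mkdir -p pics
cat > h.py <<'E'
import numpy as np, cv2, pickle
from plant import ctrl
def snap(n, f):
    s=ctrl.snapshot(n); cv2.imwrite(f'pics/{f}.png',s['color']); pickle.dump(s,open(f'{f}.pkl','wb')); return s
def load(f): return pickle.load(open(f'{f}.pkl','rb'))
def ray(s,u,v):
    K=np.array(s['camera_matrix'],float)
    x,y=cv2.undistortPoints(np.array([[[u,v]]],float),K,np.array([s['k1'],0,0,0.]))[0,0]
    T=np.array(s['cam_to_world']); d=T[:3,:3]@np.array([x,-y,-1]); return T[:3,3],d
def onplane(s,u,v,z):
    o,d=ray(s,u,v); return o+d*(z-o[2])/d[2]
def proj(s,p):
    T=np.array(s['cam_to_world']); q=T[:3,:3].T@(np.array(p)-T[:3,3]); q=q*[1,-1,-1]
    return cv2.projectPoints(q.reshape(1,1,3),np.zeros(3),np.zeros(3),np.array(s['camera_matrix'],float),np.array([s['k1'],0,0,0.]))[0].ravel()
E
python3 - <<'E'
from h import *
a=snap('scene','s0');b=snap('top','t0');snap('wrist','w0')
for s in(a,b): print(s['k1'],np.round(s['cam_to_world'],3).tolist(),s['camera_matrix'])
print(ctrl.get_obs())
E
```

```text
-0.04503307619312336 [[0.335, -0.752, 0.568, 1.304], [0.942, 0.272, -0.196, -0.322], [-0.007, 0.601, 0.799, 1.1], [0.0, 0.0, 0.0, 1.0]] [[498.44798077   0.         256.54109633]
 [  0.         498.44798077 193.41506076]
 [  0.           0.           1.        ]]
-0.09716125767782212 [[-0.028, 0.996, -0.08, 0.494], [-1.0, -0.028, -0.003, -0.096], [-0.005, 0.08, 0.997, 1.47], [0.0, 0.0, 0.0, 1.0]] [[437.94501889   0.         252.62731126]
 [  0.         437.94501889 195.40454173]
 [  0.           0.           1.        ]]
{'clock': 0.15, 'joint_pos': array([-5.56274581e+01,  2.05827538e+01,  6.45771222e-01, -1.37080553e-02,
       -7.01358273e+01, -1.65044440e+01]), 'qvel': array([-0.01041261, -0.08257683,  0.15184355,  0.15391208,  0.05877995,
        0.03007803]), 'tau': array([-7.55010733e-04, -5.83276212e+01,  2.93288738e+01,  7.00113550e+00,
        8.75633239e-03, -1.09336381e-04]), 'tool_pos': array([ 0.20694666, -0.64213246,  0.24483197]), 'orientation': array([ 1.79926529e+02, -8.32910527e-03, -1.62136563e+02]), 'force': array([ 0.05780887,  0.02722228, -0.46946336]), 'moment': array([-0.01917842, -0.00336638,  0.00618857]), 'gripper_force': 0.0, 'opening': 0.08790155917065579}
```

View pics/s0.png

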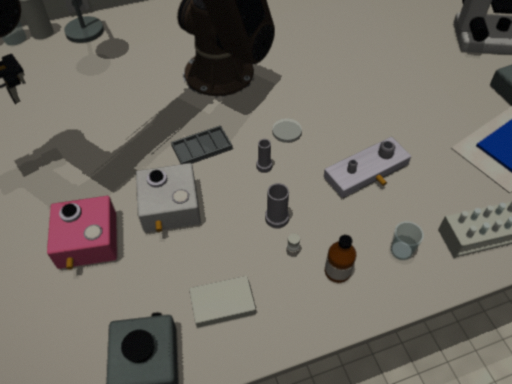

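View pics/t0.png

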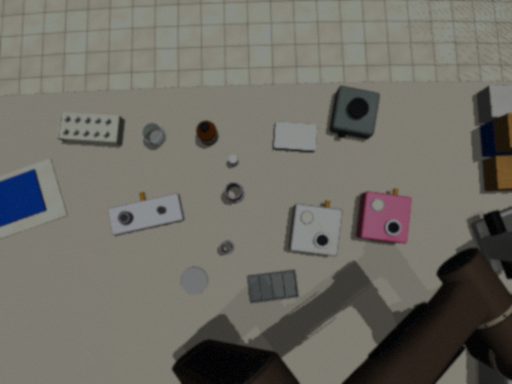

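Scene view shows the candidates. The wide funnel is at scene (278,203) / top (233,192). The narrow funnel, which could be mistaken for it, is at (264,154) / (225,247). The jar is at (293,243), the amber bottle at (341,258) and the glass at (405,240). For spigots, thick is at top (125,217) and thin at (161,210); the white studded rack is at (91,128). The white pump's button is at top (321,240). The pink look-alike's button is at (393,228), and the grey box with a black disc is at (357,108). I'll check the choices in one crop.

Run:
```python
from h import *
t=load('t0');s=load('s0')
def c(im,x,y,w=50,k=4): return cv2.resize(im['color'][y-w//2:y+w//2,x-w//2:x+w//2],None,fx=200/w,fy=200/w,interpolation=cv2.INTER_NEAREST)
r1=np.hstack([c(t,233,192),c(t,125,217),c(t,161,210),c(t,321,240)])
r2=np.hstack([c(s,278,200),c(s,387,148),c(s,352,166),c(s,157,177)])
cv2.imwrite('pics/c0.png',cv2.convertScaleAbs(np.vstack([r1,r2]),alpha=1.5))
for n,u,v,z in[('wf',233,192,.12),('nf',225,247,.1),('thick',125,217,.081),('thin',161,210,.081),('btn',321,240,.1),('vial',232,160,.065)]: print(n,onplane(t,u,v,z).round(3))
for n,u,v,z in[('wf',278,189,.12),('nf',264,143,.1),('thick',388,146,.081),('thin',352,163,.081),('btn',157,176,.1),('vial',293,239,.065)]: print(n,onplane(s,u,v,z).round(3))
```

```text
wf [ 0.614 -0.032  0.12 ]
nf [ 0.445 -0.002  0.1  ]
thick [0.548 0.318 0.081]
thin [0.567 0.201 0.081]
btn [ 0.458 -0.302  0.1  ]
vial [ 0.724 -0.029  0.065]
wf [ 0.613 -0.027  0.12 ]
nf [ 0.438 -0.     0.1  ]
thick [0.549 0.324 0.081]
thin [0.57  0.203 0.081]
btn [ 0.452 -0.3    0.1  ]
vial [ 0.729 -0.031  0.065]
```

View pics/c0.png

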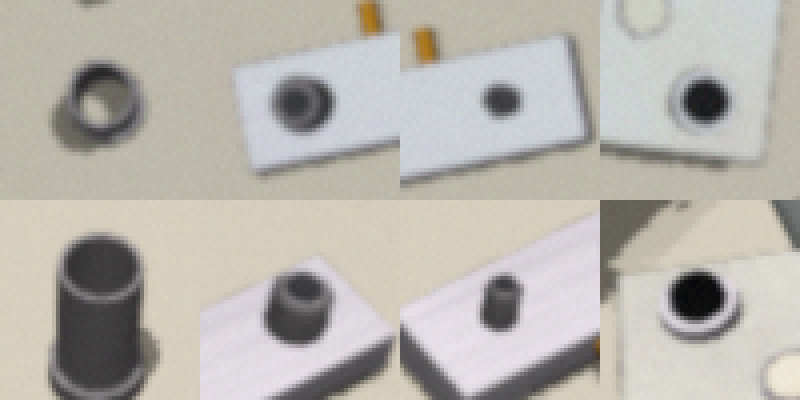

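The crop confirms the wide open tube, the thick tapered spigot, and the black cap in a bare housing on the white pump. The spigots come out 120 mm apart, as they should. Next I move above the wide funnel and square up the tool yaw.

Emit:
move_arm:
  motion:
    - [[-290, 230, -30], [0, 0, 18], 0]
    - [[-290, 230, -30], [0, 0, 18], 0]
    - [[-290, 230, -30], [0, 0, 18], 0]
    - [[-290, 230, -30], [0, 0, 18], 0]
    - [[-290, 230, -30], [0, 0, 18], 0]
    - [[-290, 230, -30], [0, 0, 18], 0]
    - [[-290, 230, -30], [0, 0, 18], 0]
    - [[-290, 230, -30], [0, 0, 18], 0]
    - [[-290, 230, -30], [0, 0, 18], 0]
    - [[-290, 230, -30], [0, 0, 18], 0]

```text
clock: 0.98
tool_pos: [0.4157, -0.3302, 0.2764]
orientation: [180.0, 0.1, -179.9]
force: [-0.3, -0.4, 0.0]
opening: 0.0878
gripper_force: 0.0
```

Emit:
move_arm:
  motion:
    - [[-198, 300, -20], [0, 0, 0], 0]
    - [[-198, 300, -20], [0, 0, 0], 0]
    - [[-198, 300, -20], [0, 0, 0], 0]
    - [[-198, 300, -20], [0, 0, 0], 0]
    - [[-198, 300, -20], [0, 0, 0], 0]
    - [[-198, 300, -20], [0, 0, 0], 0]
    - [[-198, 300, -20], [0, 0, 0], 0]
    - [[-198, 300, -20], [0, 0, 0], 0]
    - [[-198, 300, -20], [0, 0, 0], 0]
    - [[-198, 300, -20], [0, 0, 0], 0]

```text
clock: 1.82
tool_pos: [0.6136, -0.031, 0.2946]
orientation: [180.0, -0.0, -179.9]
force: [-0.2, -1.1, -0.0]
opening: 0.0876
gripper_force: 0.0
```

Run:
```python
from h import *
w=snap('wrist','w1'); o=ctrl.get_obs()
print(o['tool_pos'],o['orientation'],np.round(w['cam_to_world'],3).tolist(),w['camera_matrix'],w['k1'])
for z in(.0,.12): print(proj(w,(.614,-.03,z)))
```

```text
[ 0.61222507 -0.03268112  0.29449188] [-1.79991172e+02 -8.06468066e-02 -1.79961073e+02] [[-0.001, -0.966, -0.259, 0.544], [1.0, -0.001, -0.001, -0.031], [0.001, -0.259, 0.966, 0.435], [0.0, 0.0, 0.0, 1.0]] [[274.0366872    0.         253.90432752]
 [  0.         274.0366872  193.02825699]
 [  0.           0.           1.        ]] -0.06344673777693301
[254.35493504 164.63862936]
[254.56936073 180.83956203]
```

View pics/w1.png

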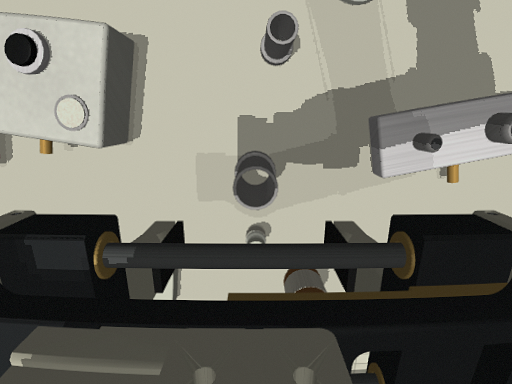

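Wrist view: the wide funnel's rim is at about (255,187) and the narrow funnel at (282,30). The thin spigot is at (430,142), with the thick one at the right edge. I'll refine the rim position numerically.

Run:
```python
from h import *
w=load('w1'); g=cv2.cvtColor(w['color'],cv2.COLOR_BGR2GRAY)
c=g[:,:]
print('row188',g[188,228:284].tolist()); print('row180',g[180,228:284].tolist());print('col255',g[145:216,255].tolist())
m=(g<110).astype(np.uint8); n,l,st,ce=cv2.connectedComponentsWithStats(m)
row=g[188]
def p(u,v,z=.12): return onplane(w,u,v,z).round(4)
for u,v in [(233,188),(277,188),(255,209)]: print(p(u,v))
```

```text
row188 [176, 177, 177, 181, 152, 99, 86, 79, 60, 52, 52, 55, 55, 54, 55, 56, 54, 54, 56, 54, 53, 55, 54, 54, 54, 55, 54, 54, 56, 57, 54, 56, 55, 54, 54, 54, 53, 56, 55, 57, 60, 60, 59, 61, 60, 59, 65, 108, 122, 123, 161, 180, 178, 177, 177, 178]
row180 [178, 176, 176, 177, 178, 161, 111, 80, 89, 75, 56, 53, 55, 54, 53, 48, 67, 94, 105, 107, 108, 107, 107, 105, 106, 106, 105, 106, 107, 105, 105, 106, 106, 106, 107, 109, 103, 81, 57, 56, 62, 60, 61, 58, 61, 78, 89, 84, 107, 162, 180, 176, 177, 176, 176, 177]
col255 [119, 120, 120, 122, 122, 103, 60, 76, 99, 91, 80, 50, 54, 54, 53, 53, 56, 55, 56, 54, 51, 74, 91, 87, 93, 106, 106, 107, 107, 106, 106, 105, 106, 106, 107, 106, 105, 105, 108, 92, 58, 53, 55, 54, 55, 54, 55, 56, 56, 56, 55, 55, 57, 54, 57, 56, 57, 54, 57, 55, 52, 66, 132, 158, 156, 172, 177, 176, 178, 178, 177]
[ 0.6227 -0.0555  0.12  ]
[ 0.6226 -0.0034  0.12  ]
[ 0.6488 -0.0294  0.12  ]
```

Run:
```python
from h import *
w=snap('wrist','w2'); g=cv2.cvtColor(w['color'],cv2.COLOR_BGR2GRAY)
print(ctrl.get_obs()['tool_pos'],np.array(w['cam_to_world'])[:3,3])
for r in(184,188,192): 
    x=np.where(g[r,228:284]<140)[0]; print(r,228+x[0],228+x[-1],onplane(w,228+x[0]-.5,r,.12)[1],onplane(w,228+x[-1]+.5,r,.12)[1])
c=g[180:220,255].astype(int); print(c.tolist())
t=load('t0');g=cv2.cvtColor(t['color'],cv2.COLOR_BGR2GRAY)
print(g[178:206,219:248])
```

```text
[ 0.61141225 -0.03395823  0.29467541] [ 0.54327265 -0.03267228  0.43462843]
184 235 278 -0.05539364088070649 -0.003535366961032557
188 234 279 -0.05666081082190322 -0.00223539708971765
192 235 278 -0.05556175334181615 -0.003302847545300091
[106, 107, 107, 106, 109, 89, 56, 53, 53, 56, 54, 54, 55, 53, 56, 55, 57, 56, 55, 54, 55, 57, 55, 57, 56, 56, 55, 57, 127, 161, 154, 167, 178, 178, 177, 175, 184, 192, 191, 191]
[[123 122 123 122 123 122 124 122 121 123 123 125 124 123 123 124 123 123
  122 125 125 123 124 122 122 123 124 124 123]
 [122 121 124 121 124 124 124 122 125 123 124 124 122 124 124 121 123 122
  123 124 123 124 124 122 122 124 123 123 125]
 [122 122 121 123 122 124 124 121 124 121 122 122 123 123 121 122 123 124
  122 123 121 123 121 124 123 122 123 123 124]
 [123 124 123 123 122 124 124 123 123 124 118 117 116 115 115 116 116 119
  122 122 123 123 123 122 124 124 124 122 122]
 [123 123 124 123 122 124 122 123 120 115 106  99  95  96  96  97  97 105
  112 119 120 123 122 125 124 123 122 121 123]
 [123 122 123 123 123 124 122 119 113 104  90  73  63  59  57  61  68  81
   
[... 2006 characters left out ...]
 68  67  66  61  52  49  45  43  40  40  42  53
   65  75  79  83  92 107 119 121 122 123 124]
 [123 120 110  94  79  71  68  69  67  65  60  57  53  49  47  46  56  70
   82  87  89  93 105 115 123 123 123 123 124]
 [123 122 119 106  90  74  71  72  71  67  65  63  62  59  58  59  65  77
   88  96 105 112 117 123 122 123 124 125 124]
 [122 124 120 114 101  88  79  76  75  73  71  71  73  78  84  83  88  95
  105 115 118 120 122 123 121 124 124 123 123]
 [123 123 122 121 114 108  97  89  90  88  83  85  95 106 111 110 112 114
  120 122 123 124 123 123 122 123 124 123 124]
 [123 123 124 123 122 119 115 112 112 107 103 105 111 119 121 122 121 121
  124 123 125 123 123 123 122 123 123 124 124]]
```

Emit:
move_arm:
  motion:
    - [[-5, 0, 40], [0, 0, 0], 0]
    - [[-5, 0, 80], [0, 0, 0], 0]
    - [[-5, 0, 120], [0, 0, 0], 0]
    - [[-5, 0, 140], [0, 0, 0], 0]
    - [[-5, 0, 140], [0, 0, 0], 0]
    - [[-5, 0, 140], [0, 0, 0], 0]

```text
clock: 2.42
tool_pos: [0.6155, -0.0362, 0.1554]
orientation: [-179.9, -0.1, 179.8]
force: [0.1, 0.0, 1.5]
opening: 0.0876
gripper_force: 0.0
```

Run:
```python
from h import *
w=snap('wrist','w3'); 
print(ctrl.get_obs()['tool_pos'],np.array(w['cam_to_world'])[:3,3])
for k in range(3): print(ctrl.get_obs()['tool_pos'])
print(proj(w,(.618,-.03,.12)))
```

```text
[ 0.61675012 -0.03591875  0.15701268] [ 0.54664836 -0.03583748  0.29551639]
[ 0.61675012 -0.03591875  0.15701268]
[ 0.61675012 -0.03591875  0.15701268]
[ 0.61675012 -0.03591875  0.15701268]
[262.85794627 227.58311273]
```

View pics/w3.png

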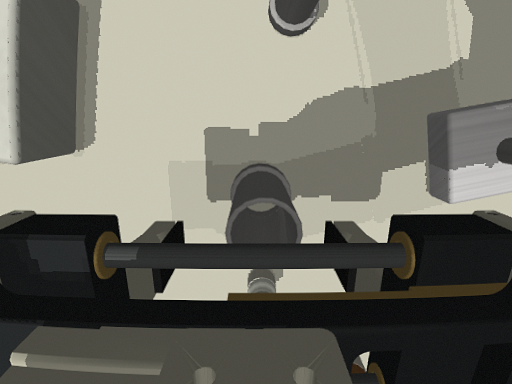

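Wrist view: the rim is centred at about (264,230), 10 px right of the jaw centre line at x=254. That is about 6 mm in y, and its x matches 0.618. I correct this and descend.

Emit:
move_arm:
  motion:
    - [[-1, 6, 0], [0, 0, 0], 0]
    - [[-1, 6, 0], [0, 0, 0], 0]
    - [[-1, 6, 20], [0, 0, 0], 0]
    - [[-1, 6, 40], [0, 0, 0], 0]
    - [[-1, 6, 60], [0, 0, 0], 0]
    - [[-1, 6, 61], [0, 0, 0], 0]
    - [[-1, 6, 61], [0, 0, 0], 0]
    - [[-1, 6, 61], [0, 0, 0], 0]

```text
clock: 3.13
tool_pos: [0.6183, -0.0288, 0.0963]
orientation: [180.0, 0.1, 179.9]
force: [0.5, 0.4, 1.0]
opening: 0.0877
gripper_force: 0.0
```

Run:
```python
from h import *
w=snap('wrist','w4'); o=ctrl.get_obs();print(o['tool_pos'],o['force'],np.array(w['cam_to_world'])[:3,3])
g=cv2.cvtColor(w['color'],cv2.COLOR_BGR2GRAY)
for r in(200,210,225,235): print(r,g[r,200:330:2].tolist())
```

```text
[ 0.61844087 -0.02879608  0.09652457] [-1.01930464  0.54875158  0.46481223] [ 0.54884851 -0.02866991  0.23620647]
200 [117, 119, 117, 119, 119, 118, 119, 119, 94, 91, 92, 80, 59, 59, 61, 61, 60, 61, 61, 60, 61, 62, 61, 61, 61, 59, 61, 61, 60, 61, 62, 61, 62, 63, 61, 60, 60, 61, 60, 61, 60, 59, 92, 101, 100, 110, 120, 118, 119, 119, 117, 118, 118, 119, 117, 117, 118, 117, 119, 118, 118, 118, 117, 118, 117]
210 [118, 119, 118, 118, 119, 119, 117, 121, 82, 80, 56, 61, 59, 59, 60, 60, 59, 61, 59, 61, 60, 60, 60, 61, 61, 61, 60, 63, 61, 61, 62, 61, 62, 60, 61, 61, 61, 60, 61, 62, 63, 61, 60, 58, 96, 92, 117, 119, 119, 119, 118, 118, 118, 118, 117, 117, 118, 118, 117, 119, 118, 118, 119, 118, 118]
225 [169, 170, 169, 170, 169, 169, 143, 56, 60, 61, 62, 60, 61, 60, 63, 61, 61, 64, 62, 60, 61, 62, 60, 60, 60, 59, 61, 60, 61, 60, 60, 60, 61, 60, 62, 63, 60, 61, 60, 60, 60, 60, 61, 62, 60, 58, 65, 200, 196, 196, 197, 196, 195, 195, 196, 196, 196, 196, 196, 195, 196, 197, 209, 9, 19]
235 [195, 196, 195, 197, 175, 53, 63, 63, 62, 59, 60, 79, 93, 96, 96, 95, 96, 96, 96, 95, 88, 79, 69, 61, 65, 64, 62, 69, 67, 73, 72, 74, 79, 92, 92, 95, 95, 99, 100, 101, 98, 89, 68, 60, 62, 61, 60, 59, 80, 199, 196, 195, 195, 196, 195, 195, 196, 197, 196, 195, 195, 196, 105, 10, 9]
```

Centred to within 1 px, so I close the gripper.

Emit:
move_arm:
  motion:
    - [[0, 0, 0], [0, 0, 0], 0.5]
    - [[0, 0, 0], [0, 0, 0], 0.7]
    - [[0, 0, 0], [0, 0, 0], 1]
    - [[0, 0, 0], [0, 0, 0], 1]
    - [[0, 0, 0], [0, 0, 0], 1]
    - [[0, 0, 0], [0, 0, 0], 1]
    - [[0, 0, 0], [0, 0, 0], 1]
    - [[0, 0, 0], [0, 0, 0], 1]

```text
clock: 3.85
tool_pos: [0.6173, -0.0291, 0.0947]
orientation: [-180.0, 0.0, 179.9]
force: [-0.3, -0.2, 1.0]
opening: 0.054
gripper_force: 30.0
```

Emit:
move_arm:
  motion:
    - [[0, 0, -10], [0, 0, 0], 1]
    - [[0, 0, -30], [0, 0, 0], 1]
    - [[0, 0, -60], [0, 0, 0], 1]
    - [[0, 0, -90], [0, 0, 0], 1]
    - [[0, 0, -120], [0, 0, 0], 1]
    - [[0, 0, -120], [0, 0, 0], 1]
    - [[0, 0, -120], [0, 0, 0], 1]

```text
clock: 4.43
tool_pos: [0.618, -0.0288, 0.217]
orientation: [179.9, 0.2, 179.9]
force: [0.1, -0.5, -2.4]
opening: 0.0539
gripper_force: 30.0
```

Grip and lift are good: 54 mm opening and about 2.7 N of weight. Next is a spot beside the thick spigot so the wrist camera can see it.

Emit:
move_arm:
  motion:
    - [[2, 20, -5], [0, 0, 0], 1]
    - [[4, 55, -15], [0, 0, 0], 1]
    - [[8, 95, -20], [0, 0, 0], 1]
    - [[10, 135, -20], [0, 0, 0], 1]
    - [[12, 175, -20], [0, 0, 0], 1]
    - [[15, 210, -20], [0, 0, 0], 1]
    - [[18, 240, -20], [0, 0, 0], 1]
    - [[18, 260, -20], [0, 0, 0], 1]
    - [[18, 260, -20], [0, 0, 0], 1]
    - [[18, 260, -20], [0, 0, 0], 1]

```text
clock: 5.27
tool_pos: [0.5988, 0.2318, 0.2328]
orientation: [-179.9, -0.2, 180.0]
force: [0.2, 0.2, -2.8]
opening: 0.054
gripper_force: 30.0
```

Run:
```python
from h import *
w=snap('wrist','w5'); o=ctrl.get_obs();print(o['tool_pos'],o['orientation'],np.array(w['cam_to_world'])[:3,3])
print(proj(w,(.548,.321,.081)),proj(w,(.548,.321,.045)))
a=snap('scene','s5');b=snap('top','t5')
wc=w['color'];h=np.hstack([cv2.resize(wc[20:270,110:510],(480,300)),cv2.resize(b['color'][170:270,70:190],(320,300),interpolation=0)])
cv2.imwrite('pics/c5.png',h)
```

```text
[0.59898751 0.23088074 0.23307397] [-1.79918464e+02 -1.42291014e-01  1.79907858e+02] [0.53003546 0.2321153  0.37298108]
[338.44427305 138.46456471] [329.41144235 136.50021451]
```

View pics/c5.png

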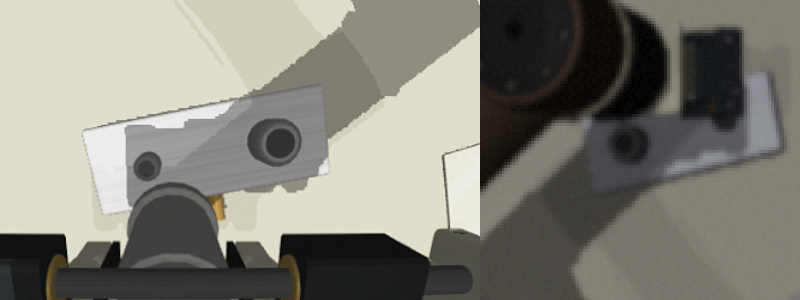

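Left: the thick spigot's top disc is at wrist pixel about (343,137), the thin one at about (232,159), and the held funnel is bottom centre. I'll fit the disc numerically.

Run:
```python
from h import *
w=load('w5'); g=cv2.cvtColor(w['color'],cv2.COLOR_BGR2GRAY)
print(g[118:162:2,312:366:2])
c=g[110:165,305:370]
for th in(45,50,55,60,65,70,80,90):
    n,l,st,ce=cv2.connectedComponentsWithStats((c<th).astype(np.uint8)); k=l[27,38]
    if k: 
        cs,_=cv2.findContours((l==k).astype(np.uint8),0,1); e=cv2.fitEllipse(max(cs,key=len)); u,v=e[0][0]+305,e[0][1]+110
        print(th,st[k],u,v,e[1],onplane(w,u,v,.081).round(4),onplane(w,u,v,.075).round(4))
# held funnel: centre from collar/tube edges
for r in(185,195,205,215): print(r,g[r,190:320:2].tolist())
```

```text
[[128 130 130 131 132 132 133 133 134 136 123 123 120 115 116 120 119 119
  135 135 133 132 133 134 135 135 136]
 [133 132 133 132 132 134 137 133 102  68  62  64  64  67  69  69  69  69
   71 109 139 136 138 137 137 139 138]
 [132 136 136 136 135 138 100  60  65  64  66  69  74  77  80  81  81  80
   80  73  67 120 140 138 139 138 137]
 [134 135 134 133 136  81  63  63  65  66  73  78  81  83  98  98  97  98
   94  86  76  68 121 137 137 135 136]
 [135 134 136 137  79  61  63  64  70  73  74  81  99 101 102 104  95 102
  105 104  99  79  69 131 137 136 134]
 [139 137 137 142  59  62  62  69  70  72  80 104 104  70  52  46  49  48
   57  79 103 102  81  66 135 134 136]
 [137 139 142  53  62  63  62  65  72  81 103  98  48  50  49  49  51  49
   47  47  72 108 103  76 139 132 131]
 [137 136 140  61  61  63  63  71  75  95 103  57  50  52  49  49  50  50
   50  49  48  80 105  82 100 134 132]
 [135 138  95  60  62  63  66  71  80 110 100  48  48  51  47  50  50  50
   50  50  47  52 107  90  68 137 134]
 [134 134  78  59  61  62  68  78  92 108  59  48  50  50  49  51  52  52
   50  48
[... 2768 characters left out ...]
64, 64, 63, 62, 67, 107, 105, 98, 112, 164, 154, 134, 122, 208, 206, 205, 206, 205, 206, 206, 206, 206, 206, 206]
205 [206, 206, 205, 206, 205, 206, 207, 205, 205, 210, 215, 209, 209, 145, 97, 99, 70, 62, 62, 63, 62, 64, 63, 65, 65, 62, 66, 65, 64, 65, 66, 63, 65, 66, 64, 65, 63, 64, 65, 66, 63, 63, 65, 64, 62, 64, 62, 61, 93, 103, 85, 206, 207, 206, 205, 212, 214, 208, 206, 204, 205, 206, 205, 206, 205]
215 [220, 220, 220, 219, 221, 221, 220, 220, 219, 220, 221, 220, 224, 114, 78, 62, 64, 63, 62, 64, 64, 65, 66, 65, 65, 65, 62, 64, 65, 65, 63, 64, 64, 66, 65, 65, 64, 66, 65, 64, 65, 64, 65, 65, 64, 63, 65, 63, 65, 61, 94, 210, 220, 220, 219, 220, 220, 219, 220, 220, 220, 219, 220, 220, 220]
```

Run:
```python
from h import *
w=load('w5'); g=cv2.cvtColor(w['color'],cv2.COLOR_BGR2GRAY)
print(g[160:220,254].tolist())
zb=.233-.0955
for v in range(170,182,1): print(v,(onplane(w,254,v,zb)+[.032,0,0]).round(4))
# top collar edge z=zb+.02 ; y from collar widths
for r in(180,185,190,205,215):
    x=np.where(g[r,200:310]<120)[0]+200; print(r,x[0],x[-1],(x[0]+x[-1])/2)
t=load('t0')
tg=cv2.cvtColor(t['color'],cv2.COLOR_BGR2GRAY)[200:235,105:150]
cs,_=cv2.findContours((tg<85).astype(np.uint8),0,1)
for c in cs:
    if len(c)>8: print(cv2.boundingRect(c))
print(tg[6:28,8:34])
```

```text
[141, 137, 134, 134, 136, 136, 135, 135, 137, 138, 141, 120, 71, 62, 63, 69, 89, 104, 104, 105, 108, 105, 86, 62, 63, 65, 63, 65, 66, 65, 64, 66, 65, 64, 65, 66, 64, 64, 64, 66, 64, 66, 65, 66, 65, 65, 65, 64, 65, 65, 65, 65, 65, 64, 64, 64, 65, 63, 64, 66]
170 [0.6038 0.2319 0.1375]
171 [0.6047 0.2319 0.1375]
172 [0.6056 0.2319 0.1375]
173 [0.6065 0.2319 0.1375]
174 [0.6074 0.2319 0.1375]
175 [0.6083 0.2319 0.1375]
176 [0.6092 0.2319 0.1375]
177 [0.6101 0.2319 0.1375]
178 [0.611  0.2319 0.1375]
179 [0.6118 0.2319 0.1375]
180 [0.6127 0.2319 0.1375]
181 [0.6136 0.2319 0.1375]
180 229 277 253.0
185 225 296 260.5
190 222 296 259.0
205 217 290 253.5
215 216 290 253.0
(22, 31, 7, 2)
(14, 12, 14, 13)
[[118 118 119 118 118 120 125 128 131 130 132 135 134 136 138 138 137 139
  141 140 138 139 141 139 140 140]
 [121 121 125 129 129 131 135 135 137 135 138 138 139 139 141 139 139 140
  138 139 139 140 141 137 140 138]
 [131 130 134 136 137 138 138 138 138 140 140 138 138 138 139 139 138 140
  139 139 139 138 138 139 139 141]
 [136 137 137 139 140 139 138 138 137 136 134 134 135 135 137 138 140
[... 1302 characters left out ...]
54  44  44
   64  96 125 137 139 138 139 139]
 [138 137 139 137 135 131 112  94  76  70  69  67  63  59  54  45  46  62
   94 119 134 138 136 140 140 137]
 [139 141 139 138 139 136 127 114  90  78  71  64  61  53  52  58  72  95
  117 132 138 140 139 138 138 137]
 [139 141 139 138 138 138 135 127 114 100  85  78  73  72  75  87 105 120
  131 136 138 137 140 138 138 138]
 [137 138 137 139 138 139 138 134 132 123 113 107 104 105 110 119 126 134
  137 139 136 137 138 138 139 138]
 [136 138 137 136 138 139 137 136 138 136 132 130 129 129 129 134 135 137
  139 140 140 140 137 138 139 139]
 [137 139 138 137 137 138 137 137 139 137 136 136 137 135 137 138 140 139
  139 140 138 138 138 137 137 134]]
```

Emit:
move_arm:
  motion:
    - [[15, 24, 0], [0, 0, 0], 1]
    - [[30, 48, 0], [0, 0, 0], 1]
    - [[45, 74, 0], [0, 0, 0], 1]
    - [[57, 94, 0], [0, 0, 0], 1]
    - [[57, 94, 0], [0, 0, 0], 1]
    - [[57, 94, 15], [0, 0, 0], 1]
    - [[57, 94, 30], [0, 0, 0], 1]
    - [[57, 94, 42], [0, 0, 0], 1]
    - [[57, 94, 42], [0, 0, 0], 1]
    - [[57, 94, 42], [0, 0, 0], 1]

```text
clock: 6.25
tool_pos: [0.5432, 0.324, 0.192]
orientation: [-179.9, -0.1, 179.8]
force: [-0.3, 0.1, -1.2]
opening: 0.0544
gripper_force: 30.0
```

Run:
```python
from h import *
w=snap('wrist','w6'); o=ctrl.get_obs();print(o['tool_pos'],o['orientation'],o['force'],np.array(w['cam_to_world'])[:3,3])
a=snap('scene','s6');b=snap('top','t6')
print(proj(a,(.548,.325,.045)))
h=np.hstack([cv2.resize(w['color'][80:240,170:340],(380,360)),cv2.resize(a['color'][80:200,330:450],(400,400),interpolation=cv2.INTER_CUBIC)[:360]])
cv2.imwrite('pics/c6.png',h)
```

```text
[0.5435928  0.32452802 0.19291767] [-1.79979467e+02  1.25697638e-02  1.79823915e+02] [ 1.09894075  0.55967104 -1.55269223] [0.47416711 0.32447677 0.33212973]
[385.59649169 154.39637922]
```

View pics/c6.png

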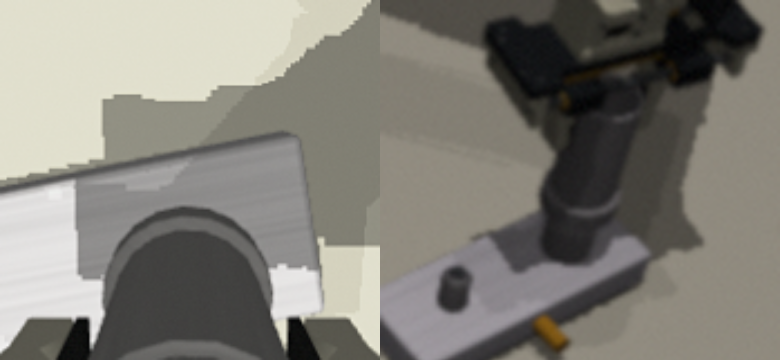

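The scene crop shows the collar hovering just above the thick spigot at crop (569,235). It looks roughly coaxial, and the taper will tolerate about 6 mm. I descend slowly and watch the forces.

Emit:
move_arm:
  motion:
    - [[0, 0, 4], [0, 0, 0], 1]
    - [[0, 0, 8], [0, 0, 0], 1]
    - [[0, 0, 12], [0, 0, 0], 1]
    - [[0, 0, 15], [0, 0, 0], 1]
    - [[0, 0, 17], [0, 0, 0], 1]
    - [[0, 0, 18], [0, 0, 0], 1]
    - [[0, 0, 19], [0, 0, 0], 1]
    - [[0, 0, 20], [0, 0, 0], 1]
    - [[0, 0, 21], [0, 0, 0], 1]
    - [[0, 0, 21], [0, 0, 0], 1]

```text
clock: 7.23
tool_pos: [0.543, 0.3251, 0.1714]
orientation: [-180.0, -0.0, 179.9]
force: [0.5, -0.1, -1.7]
opening: 0.0545
gripper_force: 30.0
```

Run:
```python
from h import *
a=snap('scene','s7'); o=ctrl.get_obs();print(o['tool_pos'],o['force'],o['moment'])
s0=cv2.cvtColor(load('s0')['color'],cv2.COLOR_BGR2GRAY);g=cv2.cvtColor(a['color'],cv2.COLOR_BGR2GRAY)
print('spig s0');
for r in range(148,160,2): print(r,s0[r,370:408].tolist())
print('now')
for r in range(136,160,2): print(r,g[r,370:410].tolist())
```

```text
[0.54303901 0.32511284 0.17151441] [-0.49327069  1.39543652 -1.59805674] [-0.07137873 -0.02373314 -0.02491472]
spig s0
148 [143, 143, 142, 142, 142, 142, 141, 137, 115, 75, 47, 49, 59, 69, 76, 80, 77, 70, 66, 64, 75, 82, 78, 74, 81, 112, 136, 142, 144, 143, 145, 144, 142, 138, 136, 136, 136, 137]
150 [142, 142, 141, 141, 141, 141, 139, 129, 95, 53, 38, 40, 42, 49, 56, 62, 66, 69, 70, 70, 69, 65, 58, 64, 93, 127, 142, 146, 145, 144, 145, 145, 146, 145, 144, 139, 136, 137]
152 [140, 140, 143, 142, 143, 145, 141, 121, 73, 42, 39, 42, 44, 44, 46, 46, 49, 50, 49, 48, 50, 47, 46, 65, 107, 138, 147, 145, 147, 147, 147, 147, 148, 148, 148, 145, 141, 137]
154 [145, 146, 146, 147, 147, 147, 143, 128, 93, 52, 41, 41, 43, 43, 45, 44, 45, 45, 44, 44, 45, 43, 49, 82, 121, 143, 146, 147, 148, 147, 148, 146, 147, 146, 144, 144, 144, 145]
156 [147, 147, 147, 147, 146, 146, 144, 141, 129, 100, 71, 49, 42, 41, 44, 43, 44, 43, 42, 42, 41, 54, 89, 125, 145, 148, 149, 147, 146, 146, 146, 146, 144, 146, 148, 146, 147, 143]
158 [146, 146, 147, 145, 145, 144, 142, 144, 143, 144, 139, 124, 102, 81, 70, 63, 62
[... 1470 characters left out ...]
7, 69, 69, 70, 69, 69, 69, 60, 42, 32, 29, 30, 35, 36, 39, 40, 41, 41, 41, 40, 40, 40, 41, 42, 45, 50, 58, 75, 100, 118, 122, 122, 124, 130, 135, 135, 126, 111, 89, 74]
154 [71, 70, 71, 71, 71, 72, 71, 63, 50, 35, 30, 30, 32, 36, 35, 35, 37, 35, 37, 39, 37, 36, 42, 56, 67, 72, 74, 88, 116, 132, 136, 135, 137, 136, 135, 134, 133, 133, 127, 111]
156 [73, 72, 72, 70, 71, 70, 70, 70, 65, 53, 42, 34, 32, 33, 35, 33, 37, 35, 36, 35, 36, 40, 51, 66, 72, 74, 87, 113, 132, 135, 134, 134, 136, 136, 136, 137, 135, 135, 128, 123]
158 [72, 70, 71, 71, 70, 70, 71, 70, 71, 71, 71, 65, 56, 48, 44, 43, 43, 43, 42, 48, 54, 63, 72, 82, 91, 108, 126, 135, 136, 136, 136, 135, 136, 135, 131, 124, 113, 98, 83, 72]
```

No contact 4 mm into the taper zone, so I continue in small steps.

Emit:
move_arm:
  motion:
    - [[0, 0, 0.5], [0, 0, 0], 1]
    - [[0, 0, 1], [0, 0, 0], 1]
    - [[0, 0, 1.5], [0, 0, 0], 1]
    - [[0, 0, 2], [0, 0, 0], 1]
    - [[0, 0, 2], [0, 0, 0], 1]
    - [[0, 0, 2], [0, 0, 0], 1]

```text
clock: 7.78
tool_pos: [0.5431, 0.3251, 0.1695]
orientation: [-180.0, -0.0, 179.9]
force: [-0.2, 0.1, -2.0]
opening: 0.0548
gripper_force: 30.0
```

Emit:
move_arm:
  motion:
    - [[0, 0, 0.5], [0, 0, 0], 1]
    - [[0, 0, 1], [0, 0, 0], 1]
    - [[0, 0, 1.5], [0, 0, 0], 1]
    - [[0, 0, 2], [0, 0, 0], 1]
    - [[0, 0, 2], [0, 0, 0], 1]
    - [[0, 0, 2], [0, 0, 0], 1]

```text
clock: 8.28
tool_pos: [0.543, 0.3251, 0.1675]
orientation: [-180.0, -0.0, 179.9]
force: [-0.3, 0.2, -1.7]
opening: 0.0539
gripper_force: 30.0
```

Emit:
move_arm:
  motion:
    - [[0, 0, 0.7], [0, 0, 0], 1]
    - [[0, 0, 1.4], [0, 0, 0], 1]
    - [[0, 0, 2.1], [0, 0, 0], 1]
    - [[0, 0, 2.8], [0, 0, 0], 1]
    - [[0, 0, 3.5], [0, 0, 0], 1]
    - [[0, 0, 4], [0, 0, 0], 1]
    - [[0, 0, 4], [0, 0, 0], 1]

```text
clock: 8.87
tool_pos: [0.543, 0.3251, 0.1634]
orientation: [-180.0, -0.0, 179.9]
force: [-1.2, -1.3, -0.7]
opening: 0.0542
gripper_force: 30.0
```

Emit:
move_arm:
  motion:
    - [[0, 0, 0.7], [0, 0, 0], 1]
    - [[0, 0, 1.4], [0, 0, 0], 1]
    - [[0, 0, 2.1], [0, 0, 0], 1]
    - [[0, 0, 2.8], [0, 0, 0], 1]
    - [[0, 0, 3.5], [0, 0, 0], 1]
    - [[0, 0, 4], [0, 0, 0], 1]
    - [[0, 0, 4], [0, 0, 0], 1]

```text
clock: 9.45
tool_pos: [0.543, 0.3251, 0.1594]
orientation: [-180.0, -0.0, 179.9]
force: [-1.2, -1.5, -2.9]
opening: 0.0547
gripper_force: 30.0
```

Emit:
move_arm:
  motion:
    - [[0.5, -0.5, 1], [0, 0, 0], 1]
    - [[0.5, -0.5, 2], [0, 0, 0], 1]
    - [[0.5, -0.5, 3], [0, 0, 0], 1]
    - [[0.5, -0.5, 4], [0, 0, 0], 1]
    - [[0.5, -0.5, 5], [0, 0, 0], 1]
    - [[0.5, -0.5, 6], [0, 0, 0], 1]
    - [[0.5, -0.5, 7], [0, 0, 0], 1]
    - [[0.5, -0.5, 8], [0, 0, 0], 1]
    - [[0.5, -0.5, 8], [0, 0, 0], 1]

```text
clock: 10.2
tool_pos: [0.5425, 0.3246, 0.1513]
orientation: [-180.0, -0.0, 179.9]
force: [-0.3, -0.0, -2.5]
opening: 0.0543
gripper_force: 30.0
```

Emit:
move_arm:
  motion:
    - [[0, 0, 1], [0, 0, 0], 1]
    - [[0, 0, 2], [0, 0, 0], 1]
    - [[0, 0, 3], [0, 0, 0], 1]
    - [[0, 0, 4], [0, 0, 0], 1]
    - [[0, 0, 5], [0, 0, 0], 1]
    - [[0, 0, 5], [0, 0, 0], 1]

```text
clock: 10.7
tool_pos: [0.5425, 0.3246, 0.1463]
orientation: [-180.0, -0.0, 179.9]
force: [0.3, -0.2, -2.4]
opening: 0.0544
gripper_force: 30.0
```

Emit:
move_arm:
  motion:
    - [[0, 0, 0.6], [0, 0, 0], 1]
    - [[0, 0, 1.2], [0, 0, 0], 1]
    - [[0, 0, 1.8], [0, 0, 0], 1]
    - [[0, 0, 2.4], [0, 0, 0], 1]
    - [[0, 0, 3], [0, 0, 0], 1]
    - [[0, 0, 3.6], [0, 0, 0], 1]
    - [[0, 0, 4.2], [0, 0, 0], 1]
    - [[0, 0, 4.5], [0, 0, 0], 1]
    - [[0, 0, 4.5], [0, 0, 0], 1]

```text
clock: 11.45
tool_pos: [0.5425, 0.3246, 0.142]
orientation: [-180.0, -0.0, 179.9]
force: [0.6, 0.0, -1.3]
opening: 0.0544
gripper_force: 30.0
```

Emit:
move_arm:
  motion:
    - [[0, 0, 0.3], [0, 0, 0], 1]
    - [[0, 0, 0.6], [0, 0, 0], 1]
    - [[0, 0, 0.9], [0, 0, 0], 1]
    - [[0, 0, 1.2], [0, 0, 0], 1]
    - [[0, 0, 1.2], [0, 0, 0], 1]

```text
clock: 11.87
tool_pos: [0.5425, 0.3246, 0.1408]
orientation: [-180.0, -0.0, 179.9]
force: [0.2, -0.1, -2.7]
opening: 0.0543
gripper_force: 30.0
```

Emit:
move_arm:
  motion:
    - [[0, 0, 0.3], [0, 0, 0], 1]
    - [[0, 0, 0.6], [0, 0, 0], 1]
    - [[0, 0, 0.8], [0, 0, 0], 1]
    - [[0, 0, 0.8], [0, 0, 0], 1]

```text
clock: 12.2
tool_pos: [0.5426, 0.3246, 0.14]
orientation: [-180.0, -0.0, 179.9]
force: [0.3, 0.0, -1.9]
opening: 0.0542
gripper_force: 30.0
```

Emit:
move_arm:
  motion:
    - [[0, 0, 0.3], [0, 0, 0], 1]
    - [[0, 0, 0.5], [0, 0, 0], 1]
    - [[0, 0, 0.5], [0, 0, 0], 1]

```text
clock: 12.45
tool_pos: [0.5426, 0.3246, 0.1397]
orientation: [180.0, 0.0, 179.9]
force: [0.0, 0.2, -1.1]
opening: 0.0541
gripper_force: 30.0
```

Emit:
move_arm:
  motion:
    - [[0, 0, 0.3], [0, 0, 0], 1]
    - [[0, 0, 0.6], [0, 0, 0], 1]
    - [[0, 0, 0.6], [0, 0, 0], 1]
    - [[0, 0, 0.6], [0, 0, 0], 1]

```text
clock: 12.78
tool_pos: [0.5428, 0.3247, 0.1396]
orientation: [180.0, 0.0, 179.9]
force: [-2.2, -1.4, 5.5]
opening: 0.0542
gripper_force: 30.0
```

Bottomed out: z stops at 0.1396 and the vertical force rises. One more small push to confirm.

Emit:
move_arm:
  motion:
    - [[0, 0, 0.3], [0, 0, 0], 1]
    - [[0, 0, 0.5], [0, 0, 0], 1]
    - [[0, 0, 0.5], [0, 0, 0], 1]

```text
clock: 13.03
tool_pos: [0.5429, 0.3246, 0.1396]
orientation: [180.0, 0.1, 179.9]
force: [-2.7, -2.2, 8.4]
opening: 0.0542
gripper_force: 30.0
```

Run:
```python
from h import *
a=snap('scene','s8');w=snap('wrist','w8');o=ctrl.get_obs();print(o['tool_pos'],o['force'])
h=np.hstack([cv2.resize(a['color'][80:190,320:450],(480,400),interpolation=cv2.INTER_CUBIC),cv2.resize(w['color'][80:240,170:298],(320,400))])
cv2.imwrite('pics/c8.png',h)
```

```text
[0.54283927 0.32464338 0.1396062 ] [-3.2174952  -3.10295418  8.1374609 ]
```

View pics/c8.png

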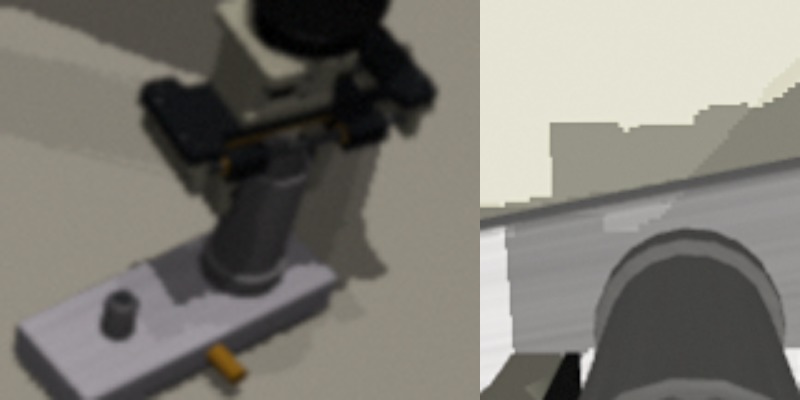

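The scene crop shows the collar flush on the block at (243,280) with no spigot visible below it, so the funnel is seated. I relax the push, open, and rise.

Emit:
move_arm:
  motion:
    - [[0, 0, -0.6], [0, 0, 0], 1]
    - [[0, 0, -0.6], [0, 0, 0], 0.6]
    - [[0, 0, -0.6], [0, 0, 0], 0.2]
    - [[0, 0, -0.6], [0, 0, 0], 0]
    - [[0, 0, -0.6], [0, 0, 0], 0]
    - [[0, 0, -0.6], [0, 0, 0], 0]
    - [[0, 0, -0.6], [0, 0, 0], 0]
    - [[0, 0, -0.6], [0, 0, 0], 0]

```text
clock: 13.8
tool_pos: [0.5425, 0.3247, 0.1389]
orientation: [-180.0, -0.0, 179.9]
force: [-0.4, -0.2, -0.4]
opening: 0.0856
gripper_force: 0.0
```

Emit:
move_arm:
  motion:
    - [[0, 0, -10], [0, 0, 0], 0]
    - [[0, 0, -30], [0, 0, 0], 0]
    - [[0, 0, -60], [0, 0, 0], 0]
    - [[0, 0, -90], [0, 0, 0], 0]
    - [[0, 0, -120], [0, 0, 0], 0]
    - [[0, 0, -120], [0, 0, 0], 0]

```text
clock: 14.3
tool_pos: [0.5451, 0.326, 0.2672]
orientation: [179.6, 0.5, 179.9]
force: [0.3, 1.1, 1.2]
opening: 0.0877
gripper_force: 0.0
```

Emit:
move_arm:
  motion:
    - [[9, -40, 0], [0, 0, 0], 0.5]
    - [[15, -82, 0], [0, 0, 0], 1]
    - [[22, -123, 0], [0, 0, 0], 1]
    - [[28, -164, 0], [0, 0, 0], 1]
    - [[35, -205, 0], [0, 0, 0], 1]
    - [[42, -246, 0], [0, 0, 0], 1]
    - [[48, -287, 0], [0, 0, 0], 1]
    - [[54, -328, 0], [0, 0, 0], 1]
    - [[60, -369, 0], [0, 0, 0], 1]
    - [[60, -410, 0], [0, 0, 0], 1]

```text
clock: 15.13
tool_pos: [0.4803, -0.087, 0.2603]
orientation: [180.0, 0.1, 179.9]
force: [1.5, -0.1, -0.4]
opening: 0.0269
gripper_force: 0.0
```

Run:
```python
from h import *
from scipy.optimize import least_squares
def disc(s,u,v,th):
    g=cv2.cvtColor(s['color'],cv2.COLOR_BGR2GRAY); n,l,st,ce=cv2.connectedComponentsWithStats((g<th).astype(np.uint8)); k=l[v,u]; return ce[k],st[k]
t=load('t0');s=load('s0')
ct,st=disc(t,321,240,60);cs,ss=disc(s,157,176,60);print(ct,st,cs,ss)
A=[];b=[]
for im,c in((t,ct),(s,cs)):
    o,d=ray(im,*c); d/=np.linalg.norm(d); P=np.eye(3)-np.outer(d,d);A.append(P);b.append(P@o)
x,r,_,_=np.linalg.lstsq(np.vstack(A),np.hstack(b),rcond=None);print(x,r)
for z in(.095,.1,.105,.11): print(z,onplane(t,*ct,z),onplane(s,*cs,z))
w=snap('wrist','w9');o=ctrl.get_obs();print(o['tool_pos'],o['force'],o['opening'])
print(proj(w,x)); snap('scene','s9')
```

```text
[321.95180723 239.68674699] [317 235  11  10  83] [155.85483871 175.55645161] [150 170  13  12 124]
[ 0.45939677 -0.30300534  0.11114797] [1.63011411e-07]
0.095 [ 0.45892793 -0.3057502   0.095     ] [ 0.44569903 -0.30241573  0.095     ]
0.1 [ 0.45905501 -0.30498789  0.1       ] [ 0.44996962 -0.30251302  0.1       ]
0.105 [ 0.45918209 -0.30422558  0.105     ] [ 0.45424021 -0.3026103   0.105     ]
0.11 [ 0.45930917 -0.30346327  0.11      ] [ 0.4585108  -0.30270759  0.11      ]
[ 0.48014225 -0.09236414  0.26011552] [ 0.91121921 -3.36879063  1.83676663] 0.02231375414101931
[ 57.85062466 167.34953077]
```

View pics/w9.png

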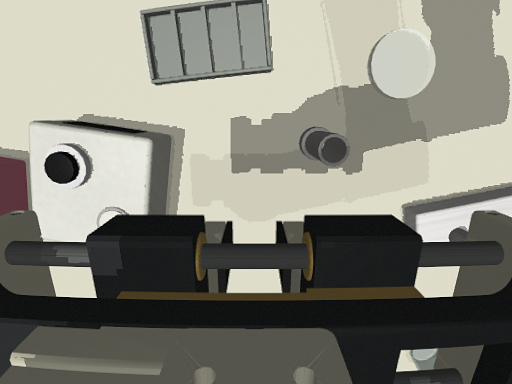

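The white pump's cap is at wrist (62,167), within 4 px of the triangulated point (0.459, −0.303, 0.11). The pink one is further left. I move above the cap.

Emit:
move_arm:
  motion:
    - [[5, -40, 0], [0, 0, 0], 1]
    - [[10, -80, 0], [0, 0, 0], 1]
    - [[15, -120, 0], [0, 0, 0], 1]
    - [[20, -160, 0], [0, 0, 0], 1]
    - [[21, -195, 0], [0, 0, 0], 1]
    - [[21, -209, 20], [0, 0, 0], 1]
    - [[21, -209, 60], [0, 0, 0], 1]
    - [[21, -209, 95], [0, 0, 0], 1]
    - [[21, -209, 95], [0, 0, 0], 1]
    - [[21, -209, 95], [0, 0, 0], 1]

```text
clock: 16.07
tool_pos: [0.4594, -0.294, 0.1636]
orientation: [180.0, -0.2, 179.9]
force: [1.3, -0.5, 0.4]
opening: 0.0005
gripper_force: 0.0
```

Run:
```python
from h import *
w=snap('wrist','w10');o=ctrl.get_obs();print(o['tool_pos'],o['force'],o['opening'])
g=cv2.cvtColor(w['color'],cv2.COLOR_BGR2GRAY)
print(proj(w,(.459,-.303,.108)))
n,l,st,ce=cv2.connectedComponentsWithStats((g[:230]<45).astype(np.uint8))
for i in range(1,n):
    if st[i][4]>100: print(st[i],ce[i],onplane(w,*ce[i],.108))
cv2.imwrite('pics/w10c.png',w['color'])
```

```text
[ 0.46092443 -0.29433809  0.1655416 ] [ 0.09857649 -0.55875951 -0.59741059] 0.0003786142970740484
[241.76482479 213.96254784]
[225 142 102  21 453] [274.06622517 151.29359823] [ 0.41194358 -0.27938763  0.108     ]
[   0  175  100   25 1240] [ 46.95      186.7233871] [ 0.43736055 -0.45200711  0.108     ]
[ 139  192  230   38 3805] [251.35059133 218.57976347] [ 0.46271492 -0.29577629  0.108     ]
```

View pics/w10c.png

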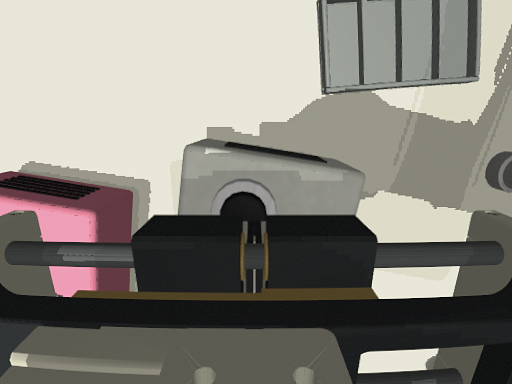

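The cap is at columns 220–268, centre about 244, versus the jaws' 254. I shift −8 mm in y, then lower and creep down by force.

Emit:
move_arm:
  motion:
    - [[0, -8, 0], [0, 0, 0], 1]
    - [[0, -8, 0], [0, 0, 0], 1]
    - [[0, -8, 10], [0, 0, 0], 1]
    - [[0, -8, 20], [0, 0, 0], 1]
    - [[0, -8, 26], [0, 0, 0], 1]
    - [[0, -8, 30], [0, 0, 0], 1]
    - [[0, -8, 30], [0, 0, 0], 1]
    - [[0, -8, 30], [0, 0, 0], 1]

```text
clock: 16.78
tool_pos: [0.4599, -0.3021, 0.1337]
orientation: [180.0, -0.1, 179.9]
force: [-0.8, -0.3, 0.5]
opening: 0.0002
gripper_force: 0.0
```

Emit:
move_arm:
  motion:
    - [[0, 0, 1], [0, 0, 0], 1]
    - [[0, 0, 2], [0, 0, 0], 1]
    - [[0, 0, 3], [0, 0, 0], 1]
    - [[0, 0, 4], [0, 0, 0], 1]
    - [[0, 0, 5], [0, 0, 0], 1]
    - [[0, 0, 6], [0, 0, 0], 1]
    - [[0, 0, 6], [0, 0, 0], 1]

```text
clock: 17.37
tool_pos: [0.4603, -0.3022, 0.1282]
orientation: [-180.0, 0.0, 179.9]
force: [-0.6, 0.7, 2.6]
opening: 0.0006
gripper_force: 1.6
```

Emit:
move_arm:
  motion:
    - [[0, 0, 0.7], [0, 0, 0], 1]
    - [[0, 0, 1.4], [0, 0, 0], 1]
    - [[0, 0, 2], [0, 0, 0], 1]
    - [[0, 0, 2], [0, 0, 0], 1]

```text
clock: 17.7
tool_pos: [0.4603, -0.3023, 0.1262]
orientation: [-180.0, 0.0, 179.9]
force: [0.0, 1.0, 3.4]
opening: 0.0005
gripper_force: 2.2
```

Emit:
move_arm:
  motion:
    - [[0, 0, 0.7], [0, 0, 0], 1]
    - [[0, 0, 1.4], [0, 0, 0], 1]
    - [[0, 0, 2], [0, 0, 0], 1]
    - [[0, 0, 2], [0, 0, 0], 1]

```text
clock: 18.03
tool_pos: [0.4603, -0.3023, 0.1251]
orientation: [-180.0, 0.0, 179.9]
force: [-3.5, 3.0, 13.6]
opening: 0.0005
gripper_force: 6.5
```

Emit:
move_arm:
  motion:
    - [[0, 0, 0.7], [0, 0, 0], 1]
    - [[0, 0, 1.4], [0, 0, 0], 1]
    - [[0, 0, 2], [0, 0, 0], 1]
    - [[0, 0, 2], [0, 0, 0], 1]

```text
clock: 18.37
tool_pos: [0.4604, -0.3023, 0.1248]
orientation: [-179.9, 0.1, 179.9]
force: [-6.1, 7.8, 27.2]
opening: 0.0004
gripper_force: 14.0
```

The spring force was followed by a hard stop, with the tip at z≈0.106. The triangulated cap top is 0.111–0.112, so that is about 6 mm of travel. I release and rise.

Emit:
move_arm:
  motion:
    - [[0, 0, -5], [0, 0, 0], 1]
    - [[0, 0, -15], [0, 0, 0], 1]
    - [[0, 0, -40], [0, 0, 0], 1]
    - [[0, 0, -70], [0, 0, 0], 1]
    - [[0, 0, -100], [0, 0, 0], 1]
    - [[0, 0, -120], [0, 0, 0], 1]
    - [[0, 0, -120], [0, 0, 0], 1]
    - [[0, 0, -120], [0, 0, 0], 1]

```text
clock: 19.03
tool_pos: [0.4603, -0.3022, 0.243]
orientation: [-180.0, 0.1, 179.8]
force: [-0.7, 0.1, -0.5]
opening: 0.0001
gripper_force: 0.0
```

Run:
```python
from h import *
a=snap('scene','s11');t=snap('top','t11');o=ctrl.get_obs();print(o['tool_pos'],o['force'],o['clock'])
z0=load('s0')['color'].astype(int);z=a['color'].astype(int)
for n,(u,v) in dict(narrow=(264,154),jar=(293,243)).items(): print(n,np.abs(z-z0)[v-15:v+15,u-12:u+12].mean())
# funnel rim on seated: z=.165, from top view and scene
for s,n in((a,'s'),(t,'t')): print(n,proj(s,(.5475,.3246,.165)),proj(s,(.5475,.3246,.045)))
g=cv2.cvtColor(a['color'],cv2.COLOR_BGR2GRAY)
for r in range(96,160,4): 
    x=np.where(g[r,360:420]<60)[0]+360; print(r,x[:1],x[-1:])
```

```text
[ 0.45939529 -0.30184627  0.24103462] [ 0.41416672 -0.46895482  0.01882381] 19.1333
narrow 27.882407407407406
jar 9.924074074074074
s [394.39610596 124.03113876] [385.38551781 154.30696748]
t [114.60814465 216.21409609] [126.16365607 217.41817231]
96 [] []
100 [] []
104 [] []
108 [] []
112 [] []
116 [] []
120 [387] [399]
124 [387] [401]
128 [383] [398]
132 [382] [400]
136 [381] [399]
140 [380] [398]
144 [378] [396]
148 [378] [396]
152 [375] [394]
156 [376] [380]
```

The seated funnel's silhouette matches its predicted rim (394,124) and base (385,154), upright. Nothing is in contact, so I hand in.

```bash
python3 -c "
from plant import ctrl
print(ctrl.close_job())"
```

```text
the job is handed in; nothing more can be done
None
```

The wide funnel is seated on the thick spigot, the start button was pressed to its stop and released, and the job is handed in at about 19 s; the hand-in returned no verdict.

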